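# Set the telescoping hold-down on a punch block

### The arm

A 6-joint arm with a two-finger parallel gripper is mounted at the origin on a cart in front of the work surface, level with it; the furniture and walls round the work are solid. World frame = base frame: x ahead of the robot, y to its left, z up, the work surface at z = 0. Lengths are in m, angles in rad, forces in N, time in s.
With the tool pointing down it reaches from about 0.35 to 0.775 m from the base axis. Payload 5.5 kg.
Tool frame: the origin (TCP) lies midway between the tips of the shut fingers; the grasp point (between the pads) lies 19 mm behind it; z points along the fingers, y is the line along which they close (so a half turn about z gives the same grasp; the last joint's range is limited). The gripper opens to 85 mm and grips with 20 to 120 N. Pads are 22 mm wide; open, the fingers measure 114 mm over their backs; the gripper's body (76 mm by 85 mm) begins 54 mm behind the grasp point. The pads swing forward as they close: fully open they stand 13 mm farther back than shut.
Start: joints at [0.968, 0.313, 0.046, 1.304, 0, 1.431], TCP at [0.257, 0.515, 0.2] pointing down, gripper open.
Joint ranges: [-2.76, 2.76], [-0.86, 1.69], [-1.03, 1.26], [-2.2, 2.34], [-1.47, 1.5], [-3.14, 3.14]. Speed limits (rad/s): [2.57, 2.57, 3.14, 3.14, 3.14, 3.14].

### API

Orientations are given as a unit quaternion [w, x, y, z].
In Python, from workcell import env gives the robot as it stands.
- The arm moves only by the tool move_arm, never from a script. Its argument "targets" is a list of rows, each a list of 3 entries, a list of its own where there are three numbers: the shift along the tool's x, y, z in mm, then the turn, a rotation vector about the tool's x, y, z in units of 10 degrees (1.0 is 10 degrees), then the closure, from -1 (fully open) to 1 (shut). In form: [[[dx, dy, dz], [ax, ay, az], gripper], ...]. A call has 1 to 5 rows; each row is the pose to reach, as a shift and turn from the pose commanded when the call began, along the tool's axes at that moment; what a row does not reach only later rows make up. A row lasts 1/8 s, in which the tool goes at most 62.5 mm and 10.7 degrees, less where a joint would pass 70% of its speed; a pose out of reach is approached as far as the arm can. A call with a gripper value outside its range is refused whole. The fingers move at their own pace and stop on an object; "squeeze" is the grip in N (left out, the last holds). Time passes only in rows, so rows that repeat a pose let the fingers close. It gives the time, the measured TCP pose, the force, the opening and the grip force at its end, in the units of the state.
- env.get_state(): the state, without advancing time (a new reading comes with each control period).
- env.read_camera(name): name is "scene" or "top"; returns a dict with "pixels" (480x640x3 uint8, red, green, blue), "fovy" (degrees; the focal length in pixels is half the picture's height over the tangent of half this angle, whatever the lens; pixels are square), "cx", "cy" (the principal point, pixels), "dist_coeffs" ([k1, k2, p1, p2, k3] as OpenCV has them; the pictures are not rectified), "extrinsics" (4x4, takes a point from world to camera coordinates). Camera axes: x right, y up, looking along -z (the intrinsics and any distortion apply to the point x, -y, -z); pixel columns grow to the right and rows downward; lengths in m; the calibration is good to about 2 mm. A picture is of the moment at which its call begins. There is no depth.
- env.hand_in(): hands the job in; it is judged then, once.
Trained networks look in a picture, given as the dict that the camera call returned (one of the last four; its "shot" number tells which), for a name from the list of things; names that differ only in an ending like _2 or _b are one class to them, and where a whole thing is asked for, a point or a joint stands for the part that bears it (a point fixed in the world has none). Each returns a list of dicts, best first, with "confidence" (0 to 1); they miss things now and then, are a little off and sometimes report something else, mostly with a low value. They report only what shows in the picture. A call takes as long as a camera call.
- env.spot_in(thing, picture): "centre" ([x, y, z] in m, in world coordinates, good to about 4 mm: the middle of the surface that is visible of it).
- env.regions_of(thing, picture): "mask" (480x640 bool, what is visible of it).
- env.landmark_of(thing, picture): "centre" ([x, y, z] in m, in world coordinates, good to about 4 mm: a listed point, or the origin of a listed thing).
The state is a dict: "clock": time; "joint_pos": joint angles; "qvel": joint speeds; "tau": joint torques, N m; "tcp_pos": TCP position; "orientation": TCP orientation; "wrist_force": force on the tool from outside, world axes, zero at the start; "ft_torque": the same for the moment, N m; "finger_gap": finger opening in m; "grip_force": force on a finger pad.
Only numpy, scipy, OpenCV 4.12 (cv2) and the standard library are available. Lean on these libraries where they do the work, as an engineer would, in place of code of your own. Each camera call takes 0.05 s, during which the arm holds its last target. There are 200 camera calls.

### The job

A steel punch block sits in the nest of the gauging stand. Twist the orange grip of the stand's telescoping section to unlock it, slide the section down until the sprung rubber foot bears on the block with its spring about half pressed in (never to its stop), then twist the grip back to lock it there and let go. Leave the loose tools on the bench alone.

Things in the scene. Friction and masses are not known exactly. Their poses are not given: they have to be found in the camera images.
- stand: gauging stand, bolted down: grey base 150x116x10 mm, aluminium nest (to 40 mm), steel column, blue arm with vertical guide tube (37 mm wide, top 168 mm above the bench; arm and column lower). Origin on the bench, on the axis of tube, nest and section; z up, x towards the column (72 mm). The steel punch block sits in the nest on unmeasured shims: its top, 64 to 78 mm above the bench, must be felt
- grip_mid (a point): middle of the orange grip, a bar 38 long x 14 wide x 30 mm high on top of the telescoping section, on its axis, with a black knurled disc (38 mm across, 12 mm thick) right under it. x along the 38 mm length, z up. Locked, the bar lies along the stand's x; 238 mm above the bench with the section fully up, it moves down with it
- grip (a joint): twist of the grip in rad, growing anticlockwise seen from above: 0 = locked (stop), 1.2 = fully unlocked (stop). An eccentric twist lock: below about 0.5 rad it wedges the section, which then slides neither up nor down under 25 N (it may settle by up to 1 mm when let go), so do not force it; it takes about 0.3 N m to turn and stays where left. Beyond 0.6 rad the section slides freely
- post (a joint): how far the telescoping section has been slid down, in m: 0 = fully up, 0.042 = stop. It weighs about 0.2 kg and unlocked slides with 2.5 N of friction, so it stays if let go, but the pressed foot spring pushes it back up
- foot (a joint): how far the foot's spring is pressed in, in m: 0 = free, 0.008 = at its stop; 2 N per mm, so 8 N half pressed
- foot_tip (a point): centre of the underside of the black rubber foot, 20 mm across; 84 mm above the bench with the section fully up and the spring free
- screwdriver: bystander: small screwdriver with orange handle, 166 mm long, lying; origin under its middle
- side_cutters: bystander: side cutters with red grips, 132 mm long, lying; origin under their middle
- marker_pen: bystander: white marker with black cap, 130 mm long, lying; origin under its middle

How it is judged:
On the way, in this order (a step that is already met when the one before it is completed fails the run):
1. the section is unlocked (grip turned by more than 0.5 rad) (value of joint grip above 0.5 rad), for 0.1 s.
2. still unlocked, the foot is brought down onto the block (spring pressed in by more than 1.5 mm) (value of joint grip above 0.45 rad and value of joint foot above 0.0015 m), for 0.1 s.
At the end, for the whole second after the job is handed in: the grip is turned back to within 0.2 rad of its locked stop, the released section stays put, and the foot presses on the block with its spring 2 to 6 mm in (half of its 8 mm travel, within 2 mm) (value of joint grip below 0.2 rad and value of joint foot between 0.002 and 0.006 m and velocity of joint post between -0.002 and 0.002 m/s); the robot touches nothing.
It fails at once if the foot spring is pressed to its stop (beyond 7.5 mm) (value of joint foot above 0.0075 m).
It fails at once if the screwdriver, side cutters or marker is moved by more than 20 mm (distance of any of screwdriver, side_cutters, marker_pen from where it was at the start of the episode above 0.02 m).
It also fails if it takes over 40 s, if anything falls off the work surface, if the arm or the gripper's body presses on something with over 40 N, if the wrist force passes 120 N, or if a joint passes its speed limit or range.

## Working session

There is one attempt and no reset: what is moved stays moved. The work goes in short steps, Python scripts to look and compute and a tool call to move; the robot and the scene stay as the last step left them, time stands still between calls to the robot, and variables do not carry over. Pictures are saved under pics/ and viewed, at most 10 in all, crops included, and the job is handed in when it is done.

Besides the shell and the picture viewer there is one more tool, called after "Call:" as name(argument=value, ...), one argument or row to a line, values as JSON. move_arm: Moves the arm, as the interface text tells. Its arguments: {"type":"object","properties":{"targets":{"type":"array","items":{"type":"array"}},"squeeze":{"type":"number"}},"required":["targets"]}

```bash
mkdir -p pics; cat > h.py <<'E'
import numpy as np, cv2
from workcell import env
def cam(n,save=None):
    p=env.read_camera(n)
    if save: cv2.imwrite('pics/'+save,p['pixels'][:,:,::-1])
    return p
def proj(p,X):
    X=np.atleast_2d(X); E=p['extrinsics']; c=X@E[:3,:3].T+E[:3,3]; c=c*[1,-1,-1]
    f=240/np.tan(np.radians(p['fovy'])/2)
    K=np.array([[f,0,p['cx']],[0,f,p['cy']],[0,0,1]])
    return cv2.projectPoints(c,np.zeros(3),np.zeros(3),K,np.array(p['dist_coeffs'],float))[0][:,0]
E
python3 - <<'E'
from h import *
np.set_printoptions(precision=4,suppress=True)
for n in('scene','top'):
    p=cam(n,n+'1.png')
    print(n,p['fovy'],'campos',-p['extrinsics'][:3,:3].T@p['extrinsics'][:3,3])
    for t in('stand','grip_mid','foot_tip','screwdriver','side_cutters','marker_pen'):
        print(t,[(np.array(d['centre']),round(d['confidence'],2)) for d in env.landmark_of(t,p)[:2]])
    m=env.regions_of('grip_mid',p)
    if m:
        mm=m[0]['mask'].astype(np.uint8); ys,xs=np.nonzero(mm); print('mask',xs.mean(),ys.mean(),mm.sum(),cv2.minAreaRect(np.c_[xs,ys].astype(np.float32)))
print({k:np.array(v) for k,v in env.get_state().items()})
E
```

```text
scene 44.300261062384 campos [ 0.1011 -0.3798  1.0537]
stand [(array([ 0.6091,  0.1886, -0.0001]), 0.97)]
grip_mid [(array([0.6039, 0.1901, 0.2378]), 0.95)]
foot_tip [(array([0.6086, 0.1865, 0.0832]), 0.48)]
screwdriver [(array([ 0.3646,  0.114 , -0.0028]), 0.94)]
side_cutters [(array([ 0.4264, -0.0126, -0.0046]), 0.58)]
marker_pen [(array([ 0.4515, -0.0691, -0.0017]), 0.93)]
mask 353.12825651302603 176.9679358717435 499 ((352.84613037109375, 177.2307586669922), (36.86983108520508, 20.396076202392578), 78.69007110595703)
top 55.01052245406401 campos [0.3348 0.1192 1.0126]
stand [(array([ 0.6084,  0.1917, -0.0013]), 0.7)]
grip_mid [(array([0.6056, 0.1928, 0.2365]), 0.9)]
foot_tip []
screwdriver [(array([ 0.3623,  0.1118, -0.0006]), 0.57)]
side_cutters []
marker_pen [(array([ 0.4446, -0.0671,  0.0003]), 0.81)]
mask 291.55902004454344 167.29621380846325 449 ((292.0, 167.0), (28.0, 20.0), 90.0)
{'clock': array(0.8), 'joint_pos': array([ 0.9683,  0.3132,  0.0461,  1.3036, -0.    ,  1.4312]), 'qvel': array([ 0.0009,  0.0004,  0.0009, -0.0005, -0.0031,  0.0005]), 'tau': array([ -0.0008, -48.0392,  29.8793,  -0.0001,  -0.0002,  -0.    ]), 'tcp_pos': array([0.2568, 0.5145, 0.2001]), 'orientation': array([0.    , 0.2294, 0.9733, 0.0001]), 'wrist_force': array([-0.17  ,  0.1128,  0.8952]), 'ft_torque': array([ 0.0569, -0.0049,  0.0069]), 'grip_force': array(0.), 'finger_gap': array(0.0851)}
```

View pics/scene1.png

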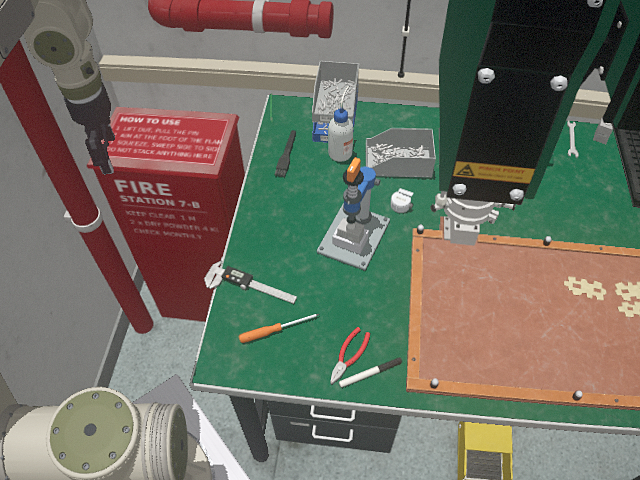

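View pics/top1.png

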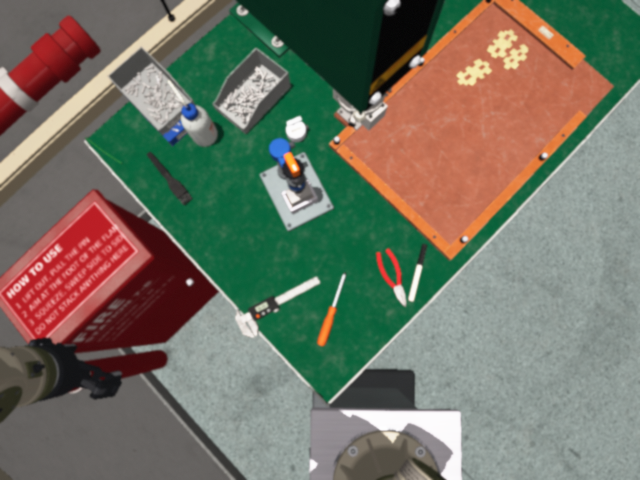

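The scene view shows the stand at about (352,210) with the orange grip at (353,172). In the top view the grip is at about (291,165) and the base plate at (295,190). I'll zoom in to get the yaw.

```bash
python3 - <<'E'
from h import *
a=cv2.imread('pics/scene1.png')[145:275,300:410]; b=cv2.imread('pics/top1.png')[125:235,240:350]
a=cv2.resize(a[:,:],(0,0),fx=3.6,fy=3.6,interpolation=2)[:400]; 
a=cv2.resize(cv2.imread('pics/scene1.png')[145:275,310:400],None,fx=4,fy=4,interpolation=2)
b=cv2.resize(cv2.imread('pics/top1.png')[125:235,250:345],None,fx=4,fy=4,interpolation=2)
b=cv2.copyMakeBorder(b,0,a.shape[0]-b.shape[0],0,0,0)
cv2.imwrite('pics/crop1.png',np.hstack([a,b])); print(a.shape,b.shape)
E
```

```text
(520, 360, 3) (520, 380, 3)
```

View pics/crop1.png

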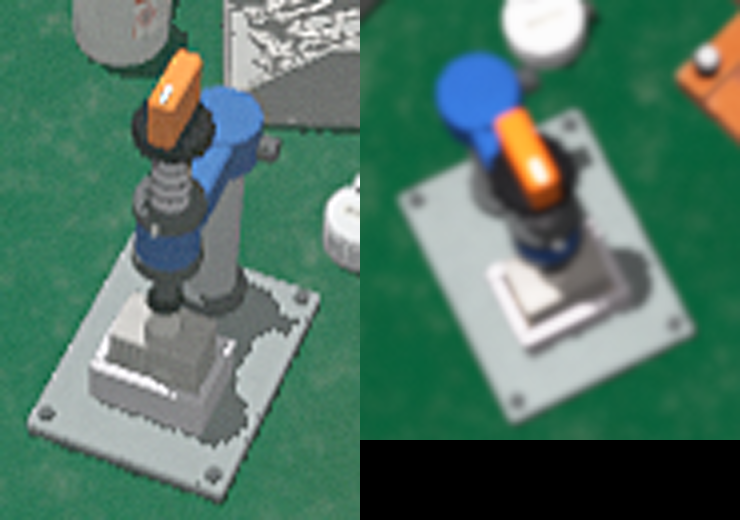

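```bash
cat >> h.py <<'E'
def back(p,uv,z):
    f=240/np.tan(np.radians(p['fovy'])/2); K=np.array([[f,0,p['cx']],[0,f,p['cy']],[0,0,1]])
    n=cv2.undistortPoints(np.array(uv,float).reshape(-1,1,2),K,np.array(p['dist_coeffs'],float))[:,0]
    R=p['extrinsics'][:3,:3]; o=-R.T@p['extrinsics'][:3,3]
    d=np.c_[n[:,0],-n[:,1],-np.ones(len(n))]@R
    return o+d*((z-o[2])/d[:,2])[:,None]
E
python3 - <<'E'
from h import *
np.set_printoptions(precision=4,suppress=True)
t=cam('top');s=cam('scene')
ang=lambda v:np.degrees(np.arctan2(v[1],v[0]))
A,B,C,D=back(t,[(260,173),(305,152.5),(333.25,207.5),(288.75,230.5)],.01)
print(A,B,C,D,'yaw',ang(A-D),ang(B-C),ang(A-B)-90,ang(D-C)-90, np.linalg.norm(A-D),np.linalg.norm(A-B))
print('centre',(A+B+C+D)/4)
L,Bo,Ri=back(s,[(317.5,252),(365.5,270),(390.5,218.25)],.01)
print('scene yaw',ang(Ri-Bo),ang(L-Bo)-90)
for p in(t,s):
  mk=env.regions_of('grip_mid',p)[0]['mask']
  for th in('grip_mid','stand'):
    for q in env.landmark_of(th,p)[:1]: print(th,q['centre'])
# grip top face ends
g=back(s,[(310+155/4,145+88/4),(310+193/4,145+58/4)],.253); print('grip top scene',g,ang(g[1]-g[0]))
g=back(t,[(250+185/4,125+192/4),(250+150/4,125+115/4)],.253); print('grip top top',g,g.mean(0),ang(g[1]-g[0]))
E
```

```text
[0.667  0.2832 0.01  ] [0.7165 0.1812 0.01  ] [0.587  0.1155 0.01  ] [0.5337 0.2139 0.01  ] yaw 27.46985869705003 26.92796441302799 25.884262648443354 28.43173604629466 0.15023846956663847 0.11331564168665083
centre [0.6261 0.1984 0.01  ]
scene yaw 27.95807105962253 27.248597377023373
grip_mid [0.6074, 0.1891, 0.2357]
stand [0.6047, 0.1902, -0.0038]
grip_mid [0.6015, 0.1944, 0.2382]
stand [0.6084, 0.1893, -0.0006]
grip top scene [[0.5968 0.1904 0.253 ]
 [0.623  0.1942 0.253 ]] 8.348143766320053
grip top top [[0.5866 0.1806 0.253 ]
 [0.6216 0.1966 0.253 ]] [0.6041 0.1886 0.253 ] 24.67716793544918
```

The grip is at about (0.606, 0.190) and the stand yaw is about 27.3°. I'll go to a point above it, with the fingers closing across the bar (tool y yaw 117°).

Call:
move_arm(
  targets=[
    [[-20,-5,-55],[0,0,-0.5],-1],
    [[-70,-20,-90],[0,0,-1.5],-1],
    [[-120,-35,-120],[0,0,-2.4],-1],
    [[-175,-52,-130],[0,0,-3.3],-1],
    [[-230,-68,-130],[0,0,-4.2],-1],
  ],
)

```text
clock: 1.82
tcp_pos: [0.4338, 0.3501, 0.3315]
orientation: [0.001, -0.137, 0.991, 0.001]
wrist_force: [0.3, 0.7, 0.1]
finger_gap: 0.0854
grip_force: 0.0
```

```bash
cat >> h.py <<'E'
from scipy.spatial.transform import Rotation as Rn
def pose():
    s=env.get_state(); w,x,y,z=s['orientation']; return np.array(s['tcp_pos']),Rn.from_quat([x,y,z,w]).as_matrix(),s
def goto(tgt,yawy):
    "shift in tool axes (mm) and turn (10deg units) to world tcp tgt, tool down, tool-y yaw in deg"
    p,R,s=pose(); a=np.radians(yawy); y=np.array([np.cos(a),np.sin(a),0]); z=np.array([0,0,-1.]); 
    Rt=np.c_[np.cross(y,z),y,z]
    print('t',round(float(s['clock']),2),'tcp',p.round(4),'yawy',np.degrees(np.arctan2(R[1,1],R[0,1])).round(2),'F',np.round(s['wrist_force'],2),'T',np.round(s['ft_torque'],2),'gap',s['finger_gap'],'grip',s['grip_force'])
    print('shift',(R.T@(np.array(tgt)-p)*1e3).round(1),'turn',(np.degrees(Rn.from_matrix(R.T@Rt).as_rotvec())/10).round(3))
E
python3 -c "
from h import *
goto([.606,.1905,.33],117.3)"
```

```text
t 1.82 tcp [0.4338 0.3501 0.3315] yawy 105.8 F [0.35 0.72 0.14] T [0.05 0.   0.03] gap 0.08537549859399855 grip 0.0
shift [-122.3 -200.5    1.7] turn [ 0.003  0.017 -1.15 ]
```

Call:
move_arm(
  targets=[
    [[-30,-50,0],[0,0,-0.3],-1],
    [[-60,-100,1],[0,0,-0.6],-1],
    [[-92,-150,1],[0,0,-0.9],-1],
    [[-122,-200,1],[0,0,-1.15],-1],
    [[-122,-200,1],[0,0,-1.15],-1],
  ],
)

```text
clock: 2.45
tcp_pos: [0.6058, 0.1873, 0.327]
orientation: [-0.001, -0.231, 0.973, -0.0]
wrist_force: [-0.0, 0.4, 0.4]
finger_gap: 0.0855
grip_force: 0.0
```

```bash
python3 - <<'E'
from h import *
goto([.606,.1905,.27],117.3)
for n in('scene','top'):
    p=cam(n,n+'2.png')
    for t in('grip_mid','stand'): print(n,t,[np.round(d['centre'],4) for d in env.landmark_of(t,p)[:1]])
a=cv2.resize(cv2.imread('pics/scene2.png')[105:255,290:390],None,fx=4,fy=4,interpolation=2)
b=cv2.resize(cv2.imread('pics/top2.png')[90:240,250:350],None,fx=4,fy=4,interpolation=2)
cv2.imwrite('pics/crop2.png',np.hstack([a,b])[:600,:800])
E
```

```text
t 2.45 tcp [0.6058 0.1873 0.327 ] yawy 116.67 F [-0.02  0.38  0.39] T [ 0.01  0.02 -0.01] gap 0.08549533800114166 grip 0.0
shift [-1.7  2.8 57. ] turn [-0.    -0.01  -0.063]
scene grip_mid [array([0.6015, 0.1928, 0.2374])]
scene stand [array([6.076e-01, 1.879e-01, 4.000e-04])]
top grip_mid []
top stand []
```

View pics/crop2.png

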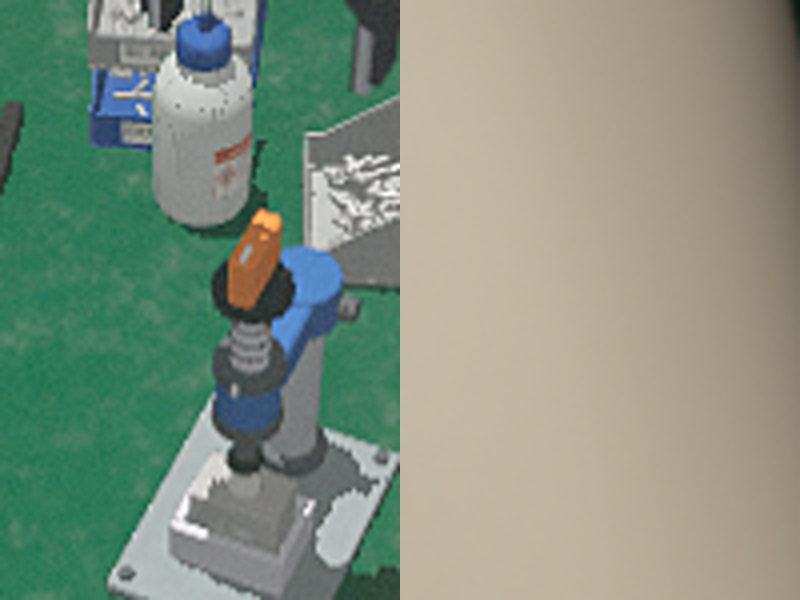

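```bash
python3 - <<'E'
from h import *
p=cam('scene','scene3.png'); P,R,s=pose()
print(proj(p,[P,P+R[:,1]*.05-R[:,2]*.013,P-R[:,1]*.05-R[:,2]*.013,[.606,.19,.253]]))
cv2.imwrite('pics/s3.png',p['pixels'][0:300,150:550,::-1].repeat(2,0).repeat(2,1))
E
```

```text
[[351.68369559 135.02430361]
 [325.8368979  121.48507964]
 [378.60528646 137.97937244]
 [352.71881689 164.8755496 ]]
```

View pics/s3.png

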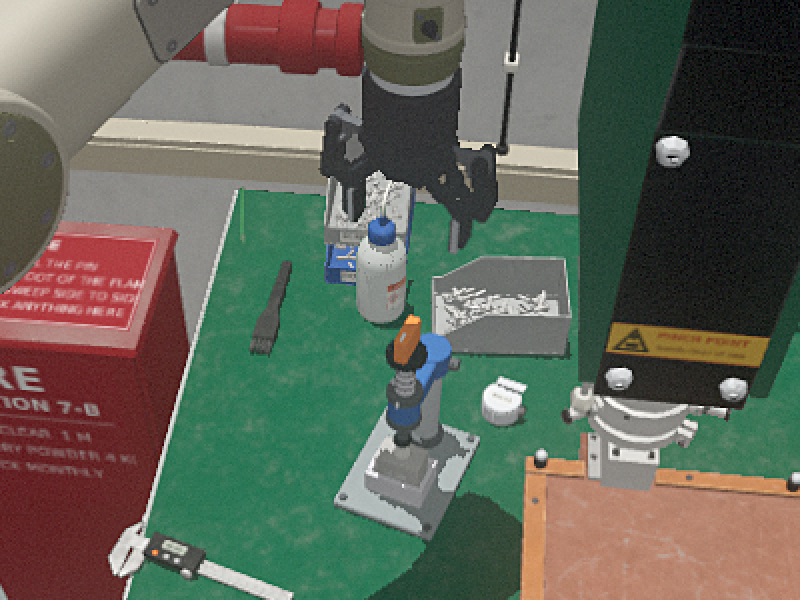

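The scene view shows the fingertips at about (328,110) and (377,124), roughly 12 px above my projection. I'll shut the fingers here, well above the grip, to check the TCP against the picture.

Call:
move_arm(
  targets=[
    [[-2,3,0],[0,0,-0.06],1],
    [[-2,3,0],[0,0,-0.06],1],
    [[-2,3,0],[0,0,-0.06],1],
    [[-2,3,0],[0,0,-0.06],1],
    [[-2,3,0],[0,0,-0.06],1],
  ],
  squeeze=40,
)

```text
clock: 3.42
tcp_pos: [0.6036, 0.1943, 0.3289]
orientation: [-0.0, -0.238, 0.971, 0.0]
wrist_force: [-0.1, 0.7, -0.8]
finger_gap: 0.0001
grip_force: 0.0
```

```bash
python3 - <<'E'
from h import *
p=cam('scene'); P,R,s=pose(); goto([.606,.1905,.27],117.3)
pts=proj(p,[P,P-R[:,2]*.019,[.606,.1905,.253],[.606,.1905,.223]]); print(pts)
im=cv2.resize(np.ascontiguousarray(p['pixels'][70:220,270:450,::-1]),None,fx=4,fy=4,interpolation=2)
for q in pts: cv2.drawMarker(im,tuple(((q-[270,70])*4+2).astype(int).tolist()),(255,0,255),0,12,1)
cv2.imwrite('pics/s4.png',im)
E
```

```text
t 3.48 tcp [0.6036 0.1943 0.329 ] yawy 117.57 F [-0.65  1.27  0.03] T [-0.01  0.06  0.02] gap 5.373712246403135e-05 grip 0.0
shift [-0.3 -4.5 59. ] turn [0.    0.    0.027]
[[351.43696431 134.33211047]
 [351.74842246 126.35769579]
 [352.54721595 164.72195971]
 [352.06307048 175.63254888]]
```

View pics/s4.png

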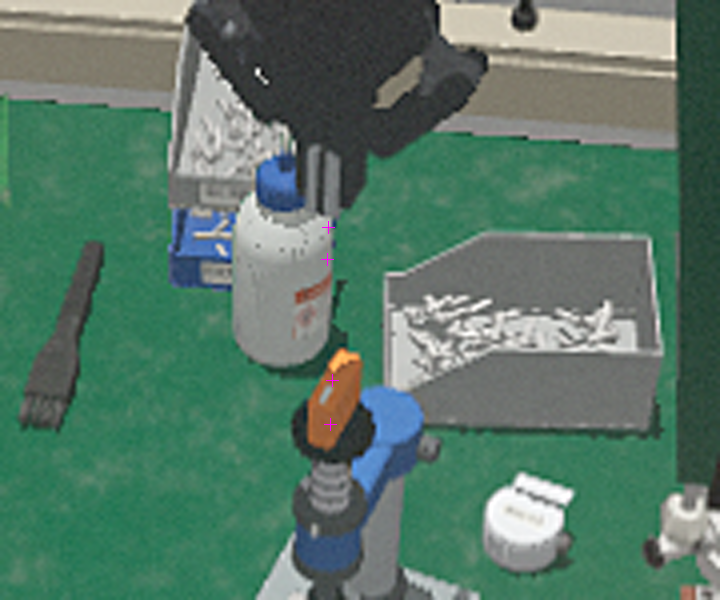

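```bash
python3 - <<'E'
from h import *
p=cam('scene');t=cam('top')
P=np.array([.2568,.5145,.2001]);a=np.radians(63.5);y=np.array([np.cos(a),np.sin(a),0])
ims=[]
for q,n,(u,v) in((p,'scene1',(60,110)),(t,'top1',(50,340))):
    pts=proj(q,[P,P+y*.043+[0,0,.013],P-y*.043+[0,0,.013]]); print(n,pts, q['dist_coeffs'],q['cx'],q['cy'])
    im=cv2.resize(cv2.imread(f'pics/{n}.png')[v:v+100,u:u+95],None,fx=4,fy=4,interpolation=2)
    for w in pts: cv2.drawMarker(im,tuple(((w-[u,v])*4+2).astype(int).tolist()),(255,0,255),0,12,1)
    ims.append(im)
cv2.imwrite('pics/s5.png',np.hstack(ims))
E
```

```text
scene1 [[115.42488795 170.93098068]
 [114.0884738  151.55927611]
 [113.16321083 182.1691808 ]] [-0.14531715  0.          0.          0.          0.        ] 320.58044661275306 242.90909378214783
top1 [[107.40875342 361.19076143]
 [ 84.11015901 349.86593895]
 [124.19721715 373.82348439]] [-0.08331969  0.          0.          0.          0.        ] 315.831163581343 243.16673853945534
```

View pics/s5.png

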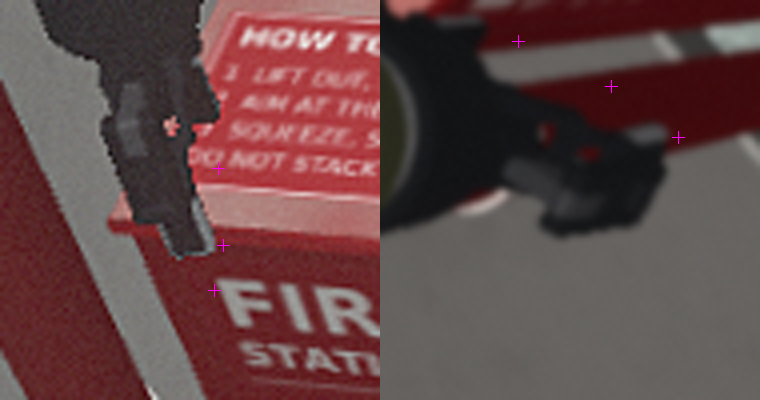

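```bash
python3 - <<'E'
from h import *
np.set_printoptions(precision=3,suppress=True)
p=cam('scene');t=cam('top')
P=np.array([.2568,.5145,.2001])
for q,o in((p,(60,110)),(t,(-45,340))):
    for h in(0,.03,.1,.2): print(h,((proj(q,P+[0,0,h])-o)*4).round(0), end=' ')
    print()
    R=q['extrinsics'][:3,:3]; print('view dir',-R[2],'det',np.linalg.det(R))
print(back(p,[(110,172)],.2),back(p,[(110,172)],.23))
# landmark nets on bench tools and robot state
goto([.606,.1905,.27],117.3); print(env.get_state()['joint_pos'])
E
```

```text
0 [[222. 244.]] 0.03 [[205. 202.]] 0.1 [[163. 100.]] 0.2 [[ 98. -64.]] 
view dir [ 0.352  0.47  -0.809] det 0.9999999999999999
0 [[610.  85.]] 0.03 [[577.  90.]] 0.1 [[491. 105.]] 0.2 [[337. 130.]] 
view dir [ 0.168  0.033 -0.985] det 0.9999999999999999
[[0.247 0.519 0.2  ]] [[0.242 0.488 0.23 ]]
t 3.67 tcp [0.604 0.194 0.329] yawy 117.58 F [ 0.3  -0.6  -0.03] T [-0.06 -0.02 -0.04] gap 2.7729519231734748e-05 grip 0.0
shift [-0.4 -4.5 59. ] turn [0.    0.    0.028]
[ 0.185  0.457  0.572  1.686  0.    -0.296]
```

Both cameras put the visible fingertips about 30 mm above the reported TCP along the tool axis, and the horizontal agreement is good. I'll go down with the fingers part-open around the bar and look.

Call:
move_arm(
  targets=[
    [[0,-4.5,20],[0,0,0],-0.2],
    [[0,-4.5,40],[0,0,0],-0.2],
    [[0,-4.5,60],[0,0,0],-0.2],
    [[0,-4.5,80],[0,0,0],-0.2],
    [[0,-4.5,95],[0,0,0],-0.2],
  ],
)

```text
clock: 4.3
tcp_pos: [0.6054, 0.1903, 0.233]
orientation: [-0.0, -0.238, 0.971, 0.0]
wrist_force: [0.2, -0.1, -0.7]
finger_gap: 0.0511
grip_force: 0.0
```

Call:
move_arm(
  targets=[
    [[0,0,0],[0,0,0],-0.2],
    [[0,0,0],[0,0,0],-0.2],
  ],
)

```text
clock: 4.55
tcp_pos: [0.606, 0.1905, 0.2348]
orientation: [0.001, -0.238, 0.971, 0.0]
wrist_force: [1.0, 0.7, 0.5]
finger_gap: 0.0511
grip_force: 0.0
```

```bash
python3 - <<'E'
from h import *
p=cam('scene'); P,R,s=pose(); goto([.606,.1905,.23],117.3)
pts=proj(p,[P,[.606,.1905,.253],[.606,.1905,.223]])
u,v=300,100
im=cv2.resize(np.ascontiguousarray(p['pixels'][v:v+110,u:u+110,::-1]),None,fx=5,fy=5,interpolation=2)
for q in pts: cv2.drawMarker(im,tuple(((q-[u,v])*5+2).astype(int).tolist()),(255,0,255),0,12,1)
cv2.imwrite('pics/s6.png',im)
E
```

```text
t 4.6 tcp [0.6062 0.1905 0.235 ] yawy 117.58 F [-0.56  0.15 -1.35] T [-0.02  0.03  0.06] gap 0.0511155696574718 grip 0.0
shift [0.2 0.1 5. ] turn [-0.003  0.009  0.028]
```

View pics/s6.png

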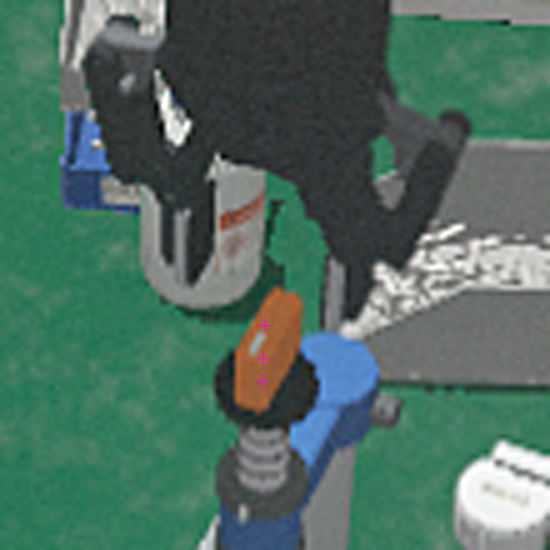

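The tips show at about (339,157) and (369,163), which still looks 20–25 mm above the reported TCP. I'll lower another 23 mm, straddling both bar and disc, and close gently. A final gap of 14 mm means the bar, 38 mm means the disc.

Call:
move_arm(
  targets=[
    [[0,0,6],[0,0,0],-0.2],
    [[0,0,12],[0,0,0],-0.2],
    [[0,0,18],[0,0,0],-0.2],
    [[0,0,23],[0,0,0],-0.2],
    [[0,0,23],[0,0,0],-0.2],
  ],
)

```text
clock: 5.22
tcp_pos: [0.6053, 0.1904, 0.2103]
orientation: [-0.001, -0.238, 0.971, 0.0]
wrist_force: [-0.2, 0.5, -0.1]
finger_gap: 0.0508
grip_force: 0.0
```

Call:
move_arm(
  targets=[
    [[0,0,0],[0,0,0],0.0],
    [[0,0,0],[0,0,0],0.3],
    [[0,0,0],[0,0,0],0.5],
    [[0,0,0],[0,0,0],0.6],
    [[0,0,0],[0,0,0],0.6],
  ],
  squeeze=20,
)

```text
clock: 5.85
tcp_pos: [0.6057, 0.1904, 0.211]
orientation: [0.0, -0.238, 0.971, 0.0]
wrist_force: [0.2, 0.2, 0.2]
finger_gap: 0.017
grip_force: 0.0
```

```bash
python3 - <<'E'
from h import *
goto([.606,.1905,.23],117.3)
E
```

```text
t 5.85 tcp [0.6057 0.1904 0.211 ] yawy 117.58 F [0.23 0.23 0.24] T [-0.02  0.02 -0.  ] gap 0.017006063838003023 grip 0.0
shift [ -0.3  -0.1 -19. ] turn [0.    0.001 0.028]
```

Call:
move_arm(
  targets=[
    [[0,0,0],[0,0,0],0.8],
    [[0,0,0],[0,0,0],0.8],
    [[0,0,0],[0,0,0],0.8],
  ],
)

```text
clock: 6.22
tcp_pos: [0.6063, 0.1892, 0.2113]
orientation: [0.0, -0.238, 0.971, -0.001]
wrist_force: [2.0, -5.2, 1.0]
finger_gap: 0.0137
grip_force: 25.0
```

```bash
python3 - <<'E'
from h import *
p=cam('scene'); goto([.606,.1905,.23],117.3)
u,v=300,100
cv2.imwrite('pics/s7.png',cv2.resize(np.ascontiguousarray(p['pixels'][v:v+110,u:u+110,::-1]),None,fx=5,fy=5,interpolation=2))
E
```

```text
t 6.28 tcp [0.6064 0.1892 0.2113] yawy 117.53 F [ 1.81 -5.48  0.21] T [-0.9  -0.37  0.05] gap 0.013594550507338632 grip 24.963868260383606
shift [ -0.3   1.3 -18.8] turn [-0.012  0.002  0.023]
```

View pics/s7.png

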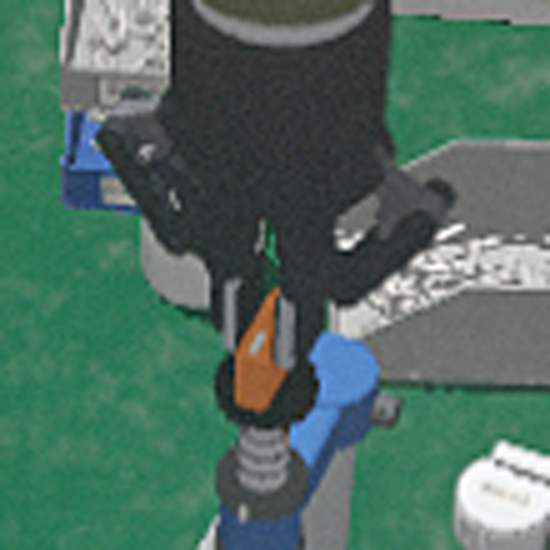

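The fingers grip the bar at a 13.6 mm gap. I'll relax the side load, squeeze harder and begin turning anticlockwise.

Call:
move_arm(
  targets=[
    [[0,-1.5,0],[0,0,0],1],
    [[0,-1.5,0],[0,0,0],1],
    [[0,-1.5,0],[0,0,-0.5],1],
    [[0,-1.5,0],[0,0,-1.0],1],
    [[0,-1.5,0],[0,0,-1.5],1],
  ],
  squeeze=60,
)

```text
clock: 6.9
tcp_pos: [0.6066, 0.1888, 0.211]
orientation: [0.0, -0.364, 0.931, -0.0]
wrist_force: [1.2, -3.8, 1.5]
finger_gap: 0.012
grip_force: 61.0
```

```bash
python3 -c "
from h import *
goto([.606,.1905,.23],117.3)"
```

```text
t 6.9 tcp [0.6066 0.1888 0.211 ] yawy 132.72 F [ 1.19 -3.79  1.51] T [-0.52 -0.12 -0.12] gap 0.011981584658523111 grip 60.988662242889404
shift [ -0.7   1.6 -19. ] turn [-4.000e-03  1.000e-03  1.542e+00]
```

Call:
move_arm(
  targets=[
    [[0,0,0],[0,0,-0.7],1],
    [[0,0,0],[0,0,-1.4],1],
    [[0,0,0],[0,0,-2.1],1],
    [[0,0,0],[0,0,-2.8],1],
    [[0,0,0],[0,0,-2.8],1],
  ],
)

```text
clock: 7.52
tcp_pos: [0.607, 0.1887, 0.2109]
orientation: [0.0, -0.577, 0.817, -0.001]
wrist_force: [3.4, -3.0, -0.6]
finger_gap: 0.0119
grip_force: 60.9
```

```bash
python3 -c "
from h import *
goto([.606,.1905,.23],117.3)"
```

```text
t 7.53 tcp [0.607  0.1887 0.2109] yawy 160.5 F [ 3.42 -3.03 -0.6 ] T [-0.64 -0.66  0.16] gap 0.011880364828752077 grip 60.907273292541504
shift [ -1.4   1.5 -19.1] turn [-7.00e-03  1.00e-03  4.32e+00]
```

Call:
move_arm(
  targets=[
    [[0,0,0],[0,0,-0.6],1],
    [[0,0,0],[0,0,-1.2],1],
    [[0,0,0],[0,0,-1.2],1],
    [[0,0,2],[0,0,-1.2],1],
    [[0,0,4],[0,0,-1.2],1],
  ],
)

```text
clock: 8.15
tcp_pos: [0.6073, 0.1886, 0.2072]
orientation: [0.0, -0.659, 0.752, -0.001]
wrist_force: [3.8, -4.0, 0.6]
finger_gap: 0.0119
grip_force: 61.0
```

```bash
python3 -c "
from h import *
goto([.606,.1905,.23],117.3)"
```

```text
t 8.15 tcp [0.6073 0.1886 0.2072] yawy 172.43 F [ 3.78 -3.98  0.61] T [-0.79 -0.78  0.04] gap 0.011891830540400819 grip 60.987412333488464
shift [ -1.7   1.5 -22.8] turn [-1.200e-02  3.000e-03  5.513e+00]
```

The section slides freely at about 0.6 N. I'll feel for the block in 3 mm steps.

Call:
move_arm(
  targets=[
    [[0,0,1.5],[0,0,0],1],
    [[0,0,3],[0,0,0],1],
    [[0,0,3],[0,0,0],1],
  ],
)

```text
clock: 8.52
tcp_pos: [0.6072, 0.1886, 0.2039]
orientation: [0.0, -0.659, 0.752, -0.001]
wrist_force: [3.9, -3.2, -0.3]
finger_gap: 0.012
grip_force: 60.8
```

Call:
move_arm(
  targets=[
    [[0,0,1.5],[0,0,0],1],
    [[0,0,3],[0,0,0],1],
    [[0,0,3],[0,0,0],1],
  ],
)

```text
clock: 8.9
tcp_pos: [0.6073, 0.1886, 0.201]
orientation: [0.0, -0.659, 0.752, -0.001]
wrist_force: [3.7, -3.5, -0.5]
finger_gap: 0.0122
grip_force: 60.8
```

Call:
move_arm(
  targets=[
    [[0,0,1.5],[0,0,0],1],
    [[0,0,3],[0,0,0],1],
    [[0,0,3],[0,0,0],1],
  ],
)

```text
clock: 9.28
tcp_pos: [0.6073, 0.1886, 0.198]
orientation: [0.0, -0.659, 0.752, -0.001]
wrist_force: [4.9, -3.8, -0.1]
finger_gap: 0.0121
grip_force: 60.8
```

```bash
cat > f.py <<'E'
from h import *
F=[]
for i in range(6):
    p=env.read_camera('scene'); P,R,s=pose(); F.append(list(s['wrist_force'])+list(P))
print(np.mean(F,0).round(4),s['finger_gap'])
for t in('grip_mid','foot_tip'): print(t,[np.round(d['centre'],4) for d in env.landmark_of(t,p)[:1]])
E
python3 f.py
```

```text
[ 3.8878 -3.8239 -0.7518  0.6073  0.1886  0.1979] 0.0120293066531799
grip_mid [array([0.6029, 0.1874, 0.2243])]
foot_tip [array([0.6083, 0.1881, 0.0702])]
```

Call:
move_arm(
  targets=[
    [[0,0,1],[0,0,0],1],
    [[0,0,2.5],[0,0,0],1],
    [[0,0,2.5],[0,0,0],1],
  ],
)

```text
clock: 10.05
tcp_pos: [0.6073, 0.1886, 0.1955]
orientation: [0.0, -0.659, 0.752, -0.001]
wrist_force: [4.1, -3.5, -0.9]
finger_gap: 0.012
grip_force: 60.8
```

```bash
python3 f.py
```

```text
[ 4.4101 -3.6202 -0.258   0.6073  0.1886  0.1955] 0.01247630901444792
grip_mid [array([ 0.4514, -0.0708,  0.0014])]
foot_tip [array([0.6109, 0.1859, 0.0669])]
```

Call:
move_arm(
  targets=[
    [[0,0,1],[0,0,0],1],
    [[0,0,2.5],[0,0,0],1],
    [[0,0,2.5],[0,0,0],1],
  ],
)

```text
clock: 10.82
tcp_pos: [0.6073, 0.1886, 0.1931]
orientation: [0.0, -0.659, 0.752, -0.001]
wrist_force: [3.6, -4.1, 0.6]
finger_gap: 0.012
grip_force: 60.9
```

```bash
python3 f.py
```

```text
[ 3.9028 -3.3273  0.0542  0.6073  0.1886  0.1931] 0.012242086048724394
grip_mid [array([0.6052, 0.19  , 0.221 ])]
foot_tip [array([ 0.4518, -0.0713,  0.    ])]
```

Call:
move_arm(
  targets=[
    [[0,0,1],[0,0,0],1],
    [[0,0,2],[0,0,0],1],
    [[0,0,2],[0,0,0],1],
  ],
)

```text
clock: 11.6
tcp_pos: [0.6074, 0.1887, 0.1917]
orientation: [0.001, -0.659, 0.752, -0.001]
wrist_force: [3.7, -4.2, 3.1]
finger_gap: 0.0119
grip_force: 61.3
```

```bash
python3 f.py
```

```text
[ 3.2455 -4.0043  3.1016  0.6074  0.1887  0.1917] 0.012026147510676466
grip_mid [array([0.6036, 0.1876, 0.2192])]
foot_tip [array([0.6077, 0.1893, 0.0627])]
```

Call:
move_arm(
  targets=[
    [[0,0,1],[0,0,0],1],
    [[0,0,2],[0,0,0],1],
    [[0,0,2],[0,0,0],1],
  ],
)

```text
clock: 12.38
tcp_pos: [0.6074, 0.1887, 0.1903]
orientation: [0.001, -0.659, 0.752, -0.001]
wrist_force: [2.9, -4.4, 5.3]
finger_gap: 0.012
grip_force: 61.6
```

```bash
python3 f.py
```

```text
[ 2.5464 -4.2484  5.5445  0.6075  0.1887  0.1903] 0.012059585701754222
grip_mid [array([0.6004, 0.1882, 0.217 ])]
foot_tip [array([0.6074, 0.187 , 0.0667])]
```

Call:
move_arm(
  targets=[
    [[0,0,1],[0,0,0],1],
    [[0,0,2.2],[0,0,0],1],
    [[0,0,2.2],[0,0,0],1],
  ],
)

```text
clock: 13.15
tcp_pos: [0.6076, 0.1887, 0.1888]
orientation: [0.001, -0.659, 0.752, -0.001]
wrist_force: [2.8, -5.2, 8.3]
finger_gap: 0.0121
grip_force: 61.9
```

```bash
python3 f.py
```

```text
[ 1.5578 -4.5777  8.2027  0.6075  0.1887  0.1888] 0.011854255913919885
grip_mid [array([0.602 , 0.1893, 0.2134])]
foot_tip []
```

The spring is about 4.2 mm in (8.2 N). Turning back to lock.

Call:
move_arm(
  targets=[
    [[0,0,0],[0,0,0.8],1],
    [[0,0,0],[0,0,1.6],1],
    [[0,0,0],[0,0,2.4],1],
    [[0,0,0],[0,0,3.2],1],
    [[0,0,0],[0,0,4.0],1],
  ],
)

```text
clock: 14.18
tcp_pos: [0.6067, 0.1888, 0.1888]
orientation: [0.001, -0.361, 0.933, -0.001]
wrist_force: [-1.6, -4.7, 9.4]
finger_gap: 0.012
grip_force: 62.5
```

Call:
move_arm(
  targets=[
    [[0,0,0],[0,0,0.7],1],
    [[0,0,0],[0,0,1.3],1],
    [[0,0,0],[0,0,1.6],1],
    [[0,0,0],[0,0,1.6],1],
  ],
)

```text
clock: 14.68
tcp_pos: [0.6066, 0.1894, 0.1888]
orientation: [0.001, -0.23, 0.973, -0.0]
wrist_force: [-0.1, -3.3, 10.0]
finger_gap: 0.0124
grip_force: 62.3
```

```bash
python3 f.py; python3 -c "
from h import *
goto([.606,.1905,.23],117.3)"
```

```text
[-0.5253 -3.2053  9.1998  0.6066  0.1893  0.1888] 0.012008723014132196
grip_mid [array([0.6021, 0.1886, 0.2167])]
foot_tip [array([0.6079, 0.1868, 0.0658])]
t 15.07 tcp [0.6065 0.1893 0.1888] yawy 116.55 F [-0.07 -3.36  9.4 ] T [-0.68  0.21  0.51] gap 0.012083269270914004 grip 62.27862596511841
shift [ -0.1   1.3 -41.2] turn [-0.004  0.013 -0.075]
```

Locked against the stop. I'll unload the arm, open, check, then lift clear.

Call:
move_arm(
  targets=[
    [[0,0,-1],[0,0,-0.05],1],
    [[0,0,-1.5],[0,0,-0.05],1],
    [[0,0,-1.5],[0,0,-0.05],0.5],
    [[0,0,-1.5],[0,0,-0.05],-0.1],
    [[0,0,-1.5],[0,0,-0.05],-0.1],
  ],
)

```text
clock: 15.7
tcp_pos: [0.6058, 0.1894, 0.1876]
orientation: [-0.001, -0.234, 0.972, 0.0]
wrist_force: [0.4, -0.3, 0.7]
finger_gap: 0.047
grip_force: 0.0
```

Call:
move_arm(
  targets=[
    [[0,0,0],[0,0,0],-0.2],
    [[0,0,-20],[0,0,0],-0.2],
    [[0,0,-50],[0,0,0],-0.2],
    [[0,0,-90],[0,0,0],-0.2],
    [[0,0,-130],[0,0,0],-0.2],
  ],
)

```text
clock: 16.32
tcp_pos: [0.6061, 0.1891, 0.3194]
orientation: [-0.0, -0.234, 0.972, 0.0]
wrist_force: [-0.1, 0.2, 0.6]
finger_gap: 0.0513
grip_force: 0.0
```

```bash
python3 f.py; python3 - <<'E'
from h import *
for i in range(3):
    p=cam('scene'); 
    print([(t,[np.round(d['centre'],4) for d in env.landmark_of(t,p)[:1]]) for t in('grip_mid','foot_tip')])
u,v=290,130
cv2.imwrite('pics/s8.png',cv2.resize(np.ascontiguousarray(p['pixels'][v:v+110,u:u+130,::-1]),None,fx=5,fy=5,interpolation=2))
goto([.606,.1905,.33],117.3)
E
```

```text
[ 0.0718 -0.0354  0.437   0.607   0.1893  0.3206] 0.051570055652959315
grip_mid [array([0.6018, 0.1897, 0.2148])]
foot_tip []
[('grip_mid', [array([0.6012, 0.1907, 0.2171])]), ('foot_tip', [array([0.609 , 0.191 , 0.0638])])]
[('grip_mid', [array([0.5997, 0.1914, 0.2164])]), ('foot_tip', [array([0.6097, 0.1868, 0.0657])])]
[('grip_mid', [array([0.6043, 0.1896, 0.2146])]), ('foot_tip', [array([0.6085, 0.1869, 0.0625])])]
t 17.18 tcp [0.6063 0.1891 0.3183] yawy 117.08 F [0.17 0.04 0.13] T [ 0.02 -0.02  0.03] gap 0.05129276685688047 grip 0.0
shift [ -0.3   1.4 -11.7] turn [ 0.     0.    -0.022]
```

View pics/s8.png

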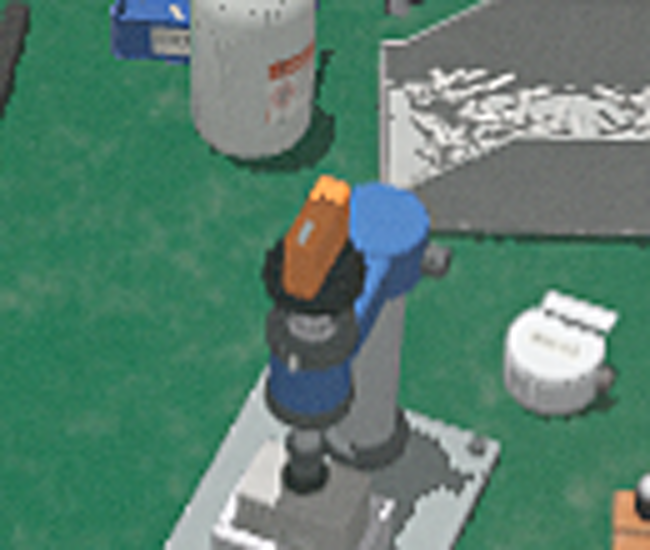

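The bar lies along the stand's x again (crop centre about (318,235)), so it is locked. The section is about 22 mm down, the foot is on the block, and the gripper is clear. Handing in.

```bash
python3 -c "
from h import *
print(env.hand_in())"
```

```text
the job is handed in; nothing more can be done
None
```

The job is handed in: the section is locked with the foot on the block and its spring about 4 mm in (estimated from about 8 N at the wrist just before locking), the gripper is clear and the loose tools were not touched; no pass or fail came back.

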